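Turn the tube mixer wheel until the green-capped tube is upright and lock it

ROBOT

A 7-joint arm with a two-finger parallel gripper is mounted at the origin on the work surface; the furniture and walls round the work are solid. World frame = base frame: x ahead of the robot, y to its left, z up, the work surface at z = 0. Lengths are in m, angles in rad, forces in N, time in s.
With the tool pointing down it reaches from about 0.375 to 0.925 m from the base axis. Payload 3.1 kg.
Tool frame: the origin (TCP) lies between the finger pads; the fingertips stand 19 mm ahead of it and the grasp point (between the pads) is the TCP; z points along the fingers, y is the line along which they close (so a half turn about z gives the same grasp; the last joint's range is limited). The gripper opens to 85 mm and grips with 20 to 120 N. Pads are 22 mm wide; open, the fingers measure 114 mm over their backs; the gripper's body (76 mm by 85 mm) begins 54 mm behind the grasp point. The pads swing forward as they close: fully open they stand 13 mm farther back than shut.
Start: joints at [-1.298, 0.383, 0.044, 1.598, -0.018, 1.161, -0.05], TCP at [0.236, 0.606, 0.217] pointing down, gripper open.
Joint ranges: [-2.61, 2.61], [-0.41, 2.15], [-1.48, 1.57], [0, 2.5], [-1.57, 4.71], [0.05, 1.97], [-2.85, 2.85]. Speed limits (rad/s): [2.79, 2.79, 3.14, 3.14, 3.14, 3.14, 3.14].

INTERFACE

Orientations are given as a unit quaternion [x, y, z, w].
In Python, from bench import move_ptp, movel, move_j, move_gripper, pause, inverse_kinematics, read_camera, camera_params, MotionError, sign_off, look_for, tip_of, read_time_s, read_qpos, read_joint_vel, read_effort, read_eef_pos, read_tcp_rot, read_ft_force, read_ft_torque, read_finger_gap, read_grasp_force gives the robot as it stands. Calls block until the motion is done:
- move_ptp(position, orientation): joint-space move of the TCP to a pose.
- movel(position, orientation=None, speed=0.15): straight line of the TCP; orientation=None keeps the orientation; speed is the mean speed in m/s.
- move_j(angles): joint-space move.
- move_gripper(opening, effort=None): finger opening in m; effort is the grip in N (None keeps the last); returns when the fingers have stopped.
- pause(seconds).
- inverse_kinematics(position, orientation): joint angles nearest the present ones, or None.
- read_camera(name): name is "scene" or "top" or "wrist"; returns the picture (400x640x3 uint8, red, green, blue); there is no depth.
- camera_params(name): a dict with "K" (3x3 intrinsics, pixels), "camera_from_world" (4x4, takes a point from world to camera coordinates). Camera axes: x right, y down, z forward; pixel columns grow to the right and rows downward; lengths in m; the calibration is good to about 2 mm. A picture is of the moment at which its call begins: read the wrist's pose just before it. camera_params takes no time and is no camera call; for the wrist camera it gives the pose at the moment of the call.
A pose or a line that the arm cannot do raises MotionError and nothing moves.
- sign_off(): hands the job in; it is judged then, once.
Trained networks look in the newest picture that a camera, given by its name, has taken for a name from the list of things; names that differ only in an ending like _2 or _b are one class to them, and where a whole thing is asked for, a point or a joint stands for the part that bears it (a point fixed in the world has none). Each returns a list of dicts, best first, with "confidence" (0 to 1); they miss things now and then, are a little off and sometimes report something else, mostly with a low value. They report only what shows in the picture. A call takes as long as a camera call.
- look_for(camera, name): "at" ([column, row] in pixels, amid what is visible of it).
- tip_of(camera, name): "at" ([column, row] in pixels: a listed point, or the origin of a listed thing).
Readings, each from a call of its own:
- read_time_s(): time.
- read_qpos(): joint angles.
- read_joint_vel(): joint speeds.
- read_effort(): joint torques, N m.
- read_eef_pos(): TCP position.
- read_tcp_rot(): TCP orientation.
- read_ft_force(): force on the tool from outside, world axes, zero at the start.
- read_ft_torque(): the same for the moment, N m.
- read_finger_gap(): finger opening in m.
- read_grasp_force(): force on a finger pad.
Only numpy, scipy, OpenCV 4.12 (cv2) and the standard library are available. Lean on these libraries where they do the work, as an engineer would, in place of code of your own. Each camera call takes 0.05 s, during which the arm holds its last target. There are 200 camera calls.

TASK

The blood-tube mixer has been switched off and its green-capped tube has to be unloaded next: without gripping or lifting anything, turn the wheel slowly and gently by hand, pushing one spoke after another past the top with the fingertips, either way round, until the green-capped tube stands straight up with its cap uppermost; never let the wheel spin. Then press the red lock plunger behind the wheel all the way down into the wheel's index slot, so that the wheel stays locked like that. Leave the mixer standing where it is and do not disturb the other things on the bench.

Things in the scene. Friction and masses are not known exactly. Their poses are not given: they have to be found in the camera images.
- mixer: White tube mixer, loose on rubber feet, 3.5 kg: base 170 x 190 x 29 mm, motor housing 100 mm wide, 200 mm high at the rear, an upright six-spoked wheel in front, facing the robot. Origin under the middle of the base at bench height; +x points from the wheel back to the housing, +y left as seen from the robot, z up. Slides at about 20 N; tips if pushed at the wheel's rim with about 14 N.
- hub (a point): Fixed point on the axle in the spokes' plane, 152 mm above the bench; axes as the mixer's, the wheel turns about its x axis. Six spokes 60 degrees apart: flat bars 22 mm wide in the wheel's plane, 4 mm thick, round ends 115 mm from the axle. Behind the spokes the housing reaches 48 mm above the axle; only the lock plunger on its bridge, 22 mm or more behind the spokes, stands higher.
- rotor (a joint): Angle of the wheel, rad: 0 (or whole turns) when the green-capped tube points straight up; grows clockwise as seen from the robot's side (top moves to the mixer's -y). Starts 100 to 180 degrees from upright, either way. No end stops; even friction of about 0.12 N m (1 to 2 N at a spoke's end), stays where it is left. A spoke leaning over 40 degrees towards the finger jams when pushed sideways.
- green_cap (a point): Centre of the green cap, 110 mm from the axle; turns with the wheel, its z axis points outwards along the tube. Each spoke carries a tube lying along its front, tube axis 14.5 mm in front of the spokes' plane, 13 mm thick, with a 16 mm cap at the outer end, 120 mm from the axle. One cap is green, the opposite one blue, the other four purple.
- lock_top (a point): Middle of the flat top of the red lock plunger's round knob (20 mm across, 9 mm high). It stands upright straight above the axle, 35 mm behind the spokes' plane, 260 mm above the bench while up.
- lock (a joint): How far the lock plunger is pressed down, m: 0 up (start), 0.019 fully in. Moves straight down, needs 3 to 8 N, stays where left. Its 8 mm round-ended pin enters one of six 10 mm slots of the wheel's hexagonal disc, one per spoke, when that spoke is upright within about 6 degrees, and locks it within about 3; otherwise it stops on the disc at about 0.004 to 0.010.
- microscope_top (a point): Fixed: top of the binocular microscope that stands on the bench, 367 mm (mostly along the bench's left-right direction) x 190 mm, 370 mm high, over its middle. Keep the arm above or clear of it.
- reagent_bottle: Bystander: amber bottle with white cap, 60 mm across, 117 mm high; origin under its middle.
- jar_orange: Bystander: specimen jar with an orange lid, 46 mm across, 56 mm high; origin under its middle.
- jar_white: Bystander: specimen jar with a white lid, 62 mm across, 72 mm high; origin under its middle.
- timer: Bystander: white bench timer, 66 x 64 x 28 mm; origin under its middle.
- oil: Bystander: small amber dropper bottle with a black bulb, 29 mm across, 68 mm high; origin under its middle.

How it is judged:
By the outcome, as a careful person would: the job done as asked, in the order asked, and still so for the second after the job is handed in, with the robot touching nothing.
It also fails if it takes over 69 s, if anything falls off the work surface, if the arm or the gripper's body presses on something with over 40 N, if the wrist force passes 120 N, or if a joint passes its speed limit or range.

## Working session

There is one attempt and no reset: what is moved stays moved. The work goes in short steps, each a Python script; the robot and the scene stay as the last script left them, time stands still between calls to the robot, and variables do not carry over. Pictures are saved under pics/ and viewed, at most 10 in all, crops included, and the job is handed in when it is done.

```bash
mkdir -p pics; ls; cat > h.py <<'E'
from bench import *
import numpy as np, cv2
def snap(n,f=None):
    im=read_camera(n)
    if f: cv2.imwrite('pics/'+f,im[:,:,::-1])
    return im
def ray(n,px):
    c=camera_params(n);K=np.array(c['K']);T=np.array(c['camera_from_world'])
    R=T[:3,:3];o=-R.T@T[:3,3];d=R.T@np.linalg.inv(K)@np.array([px[0],px[1],1.]);return o,d/np.linalg.norm(d)
def proj(n,p):
    c=camera_params(n);q=np.array(c['camera_from_world'])@np.append(p,1);q=np.array(c['K'])@q[:3];return q[:2]/q[2]
def atz(n,px,z):
    o,d=ray(n,px);return o+d*(z-o[2])/d[2]
def tri(rs):
    A=sum(np.eye(3)-np.outer(d,d) for o,d in rs);b=sum((np.eye(3)-np.outer(d,d))@o for o,d in rs)
    return np.linalg.solve(A,b)
E
python3 - <<'E'
from h import *
np.set_printoptions(precision=3,suppress=True)
print(read_time_s())
for c in("scene","top"):
    snap(c,c+'1.png')
    print(c,ray(c,[320,200]))
    for n in("hub","green_cap","lock_top","mixer","microscope_top","reagent_bottle","jar_orange","jar_white","timer","oil"):
        r=tip_of(c,n); print(n,[(np.round(x['at']).tolist(),round(x['confidence'],2)) for x in r[:2]], atz(c,r[0]['at'],{'hub':.152,'lock_top':.26,'microscope_top':.37}.get(n,0)) if r else '')
print(read_time_s())
E
```

```text
pics
0.0
scene (array([0.945, 0.83 , 0.781]), array([-0.334, -0.802, -0.496]))
hub [([301.0, 210.0], 0.71)] [ 0.602 -0.149  0.152]
green_cap [([336.0, 204.0], 0.68)] [ 0.371 -0.379  0.   ]
lock_top [([351.0, 220.0], 0.38), ([292.0, 182.0], 0.37)] [0.562 0.111 0.26 ]
mixer [([290.0, 248.0], 0.66), ([444.0, 181.0], 0.62)] [ 0.636 -0.172  0.   ]
microscope_top [([442.0, 180.0], 0.91)] [0.365 0.188 0.37 ]
reagent_bottle [([355.0, 220.0], 0.62)] [ 0.355 -0.246  0.   ]
jar_orange [([352.0, 331.0], 0.81)] [0.604 0.222 0.   ]
jar_white [([316.0, 346.0], 0.57), ([299.0, 213.0], 0.5)] [0.705 0.23  0.   ]
timer [([338.0, 202.0], 0.7)] [ 0.358 -0.391  0.   ]
oil [] 
top (array([ 0.292, -0.059,  1.508]), array([ 0.187, -0.002, -0.982]))
hub [([344.0, 187.0], 0.87)] [ 0.594 -0.147  0.152]
green_cap [([372.0, 199.0], 0.96), ([348.0, 165.0], 0.35)] [ 0.575 -0.264  0.   ]
lock_top [([346.0, 165.0], 0.49)] [ 0.642 -0.152  0.26 ]
mixer [([346.0, 185.0], 0.65)] [ 0.636 -0.167  0.   ]
microscope_top [([229.0, 252.0], 0.73)] [0.363 0.203 0.37 ]
reagent_bottle [([365.0, 249.0], 0.75), ([249.0, 191.0], 0.71)] [ 0.384 -0.229  0.   ]
jar_orange [([251.0, 192.0], 0.62)] [0.618 0.207 0.   ]
jar_white [([244.0, 170.0], 0.82), ([342.0, 185.0], 0.48)] [0.705 0.237 0.   ]
timer [([404.0, 248.0], 0.86), ([231.0, 248.0], 0.37)] [ 0.383 -0.376  0.   ]
oil [([412.0, 204.0], 0.64), ([247.0, 195.0], 0.56)] [ 0.554 -0.42   0.   ]
1.1
```

View pics/scene1.png

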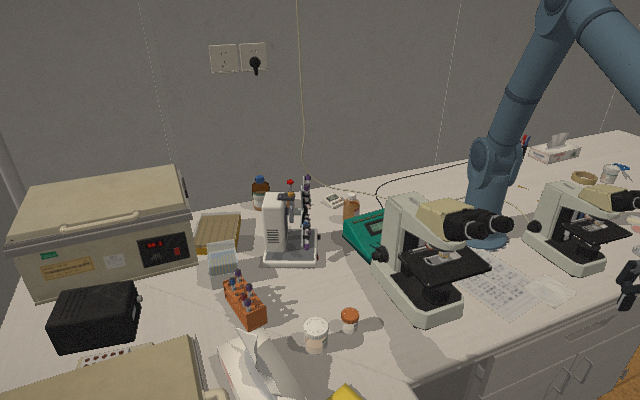

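View pics/top1.png

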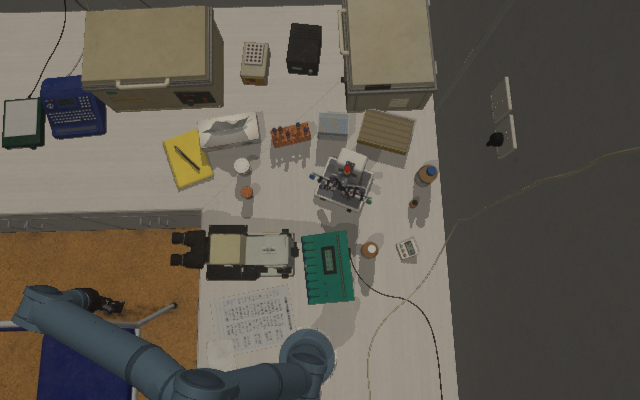

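```bash
python3 - <<'E'
from h import *
np.set_printoptions(precision=3,suppress=True)
snap("scene");snap("top")
P={c:{n:tip_of(c,n) for n in("hub","green_cap","lock_top","mixer")} for c in("scene","top")}
for n,k in(("hub",0),("green_cap",0),("lock_top",1),("mixer",0)):
    a=P["scene"][n];b=P["top"][n]
    for x in a[:2]: print(n,x['confidence'],b and tri([ray("scene",x['at']),ray("top",b[0]['at'])]))
print(read_eef_pos(),read_tcp_rot())
E
```

```text
hub 0.69 [ 0.596 -0.151  0.152]
green_cap 0.68 [ 0.542 -0.23   0.146]
green_cap 0.41 [ 0.593 -0.264 -0.093]
lock_top 0.58 [ 0.638 -0.155  0.271]
mixer 0.77 [ 0.635 -0.172 -0.011]
[0.236 0.606 0.217] [ 0.184  0.983  0.    -0.   ]
```

Scene picture: mixer at about (290,230), wheel seen nearly edge-on, red knob at (290,182). Top picture: mixer at (345,182), green cap at about (370,200) on the -y side, blue cap at (312,176), red knob (347,168). The scene "green_cap" hit at (336,204) is really the timer, so I'll discard it.

```bash
python3 - <<'E'
from h import *
from scipy.optimize import least_squares
np.set_printoptions(precision=3,suppress=True)
im=cv2.imread('pics/top1.png');sc=cv2.imread('pics/scene1.png')
cv2.imwrite('pics/crop1.png',np.hstack([cv2.resize(im[145:220,300:385],None,fx=5,fy=5,interpolation=2),cv2.resize(sc[170:272,255:327],(265,375),interpolation=2)]))
hsv=cv2.cvtColor(im,cv2.COLOR_BGR2HSV).astype(int)
def cen(lo,hi,box,hs=hsv,s=90,v=40):
    x0,y0,x1,y1=box;H=hs[y0:y1,x0:x1];m=(H[...,0]>=lo)&(H[...,0]<=hi)&(H[...,1]>s)&(H[...,2]>v)
    y,x=np.nonzero(m);return (x.mean()+x0,y.mean()+y0,len(x)) if len(x) else None
print('green',cen(40,85,(355,180,385,215)),'blue',cen(95,118,(300,165,322,190)),'red',cen(0,8,(335,155,360,180),s=150))
h2=cv2.cvtColor(sc,cv2.COLOR_BGR2HSV).astype(int)
r=cen(0,8,(280,172,300,192),h2,s=150);print('sc red',r)
E
```

```text
green (np.float64(367.875), np.float64(201.125), 8) blue (np.float64(311.84615384615387), np.float64(176.23076923076923), 13) red (np.float64(347.3666666666667), np.float64(168.36666666666667), 30)
sc red (np.float64(289.6363636363636), np.float64(181.04545454545453), 22)
```

View pics/crop1.png

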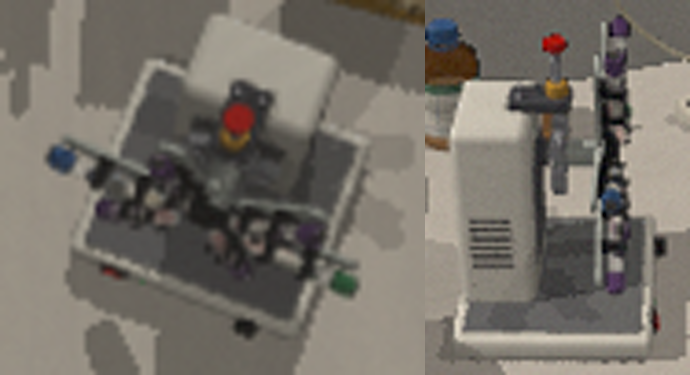

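Crop: green cap low at the right (368,201), blue at the left (312,176). Four purple caps are visible, and the mixer is turned about -20°. Next I'll fit the whole pose.

```bash
cat > fit.py <<'E'
from h import *
from scipy.optimize import least_squares
np.set_printoptions(precision=4,suppress=True)
def cap(p,a):
    x,y,w=p[:3];ex=np.array([np.cos(w),np.sin(w),0]);ey=np.array([-np.sin(w),np.cos(w),0])
    return np.array([x,y,.152])-.0145*ex+.112*(-np.sin(a)*ey+np.array([0,0,np.cos(a)]))
def knob(p): return np.array([p[0]+.035*np.cos(p[2]),p[1]+.035*np.sin(p[2]),.257])
d=np.deg2rad
obs=[("top",(368.5,201.2),0),("top",(311.8,176.3),180),("scene",(305,224.4),180),("scene",(307.8,177.6),-120),("scene",(306,246),120),
 ("top",(332.4,178),-120),("top",(361.6,191.4),-60),("top",(321,186.6),120),("top",(348,198.6),60),("top",(347.4,168.4),None),("scene",(289.6,181),None)]
def res(p): return np.concatenate([proj(c,knob(p) if o is None else cap(p,p[3]+d(o)))-px for c,px,o in obs])
if __name__=="__main__":
    for g in(100,115,135):
        s=least_squares(res,[.596,-.15,-.35,d(g)],loss='soft_l1');print(s.x[:2],np.rad2deg(s.x[2:]),s.cost)
    print(res(s.x).reshape(-1,2));np.save('pose.npy',s.x)
E
python3 fit.py
```

```text
[ 0.6002 -0.142 ] [-23.3351 102.035 ] 11.036904168042287
[ 0.6002 -0.142 ] [-23.3351 102.035 ] 11.036904168049643
[ 0.6002 -0.142 ] [-23.3351 102.035 ] 11.036904168051535
[[ 0.4821  0.315 ]
 [-0.0619 -0.2384]
 [ 0.3514  0.0434]
 [-1.7395  8.8033]
 [ 0.4784  1.3042]
 [ 0.0203  0.0864]
 [ 1.4541  0.3902]
 [-0.0682 -0.2001]
 [-0.2148 -0.3226]
 [ 0.3263  0.0108]
 [ 0.488   0.371 ]]
```

```bash
sed -i 's/(307.8,177.6),-120/(307.8,177.6),-60/' fit.py; python3 fit.py
cat >> h.py <<'E'
from scipy.spatial.transform import Rotation
P=np.load('pose.npy');w=P[2]
EX=np.array([np.cos(w),np.sin(w),0]);EY=np.array([-np.sin(w),np.cos(w),0]);Z=np.array([0,0,1.])
Q=Rotation.from_matrix(np.c_[-EX,EY,-Z]).as_quat().tolist()
HUB=np.array([P[0],P[1],.152])
def at(dx,s,h): # fingertip at dx behind spokes, s to the mixer's right, h above axle
    return (HUB+dx*EX-s*EY+(h+.019)*Z).tolist()
E
python3 - <<'E'
from h import *
np.set_printoptions(precision=3,suppress=True)
print(Q)
for a in((-.008,.018,.28),(-.008,.018,.08),(-.008,-.06,.08),(-.008,.08,.08),(.036,0,.08)): print(at(*a),inverse_kinematics(at(*a),Q))
move_gripper(0.0); 
p=read_eef_pos();movel([p[0],p[1],.5],speed=.25)
move_ptp(at(-.008,.018,.30),Q)
print(read_time_s(),read_qpos(),read_finger_gap(),read_ft_force())
movel(at(-.008,.018,.16),speed=.15)
snap('wrist','w1.png')
print(read_time_s(),read_ft_force())
E
```

```text
[ 0.6006 -0.1418] [-23.5235 101.6933] 2.205968980238502
[ 0.6006 -0.1418] [-23.5235 101.6933] 2.2059689802387537
[0.20223288860443175, 0.979337459084818, 0.0, 0.0]
[0.5857743103532037, -0.15538761217893848, 0.45100000000000007] [-0.504  0.255  0.883  1.389 -0.196  1.588  1.523]
[0.5857743103532037, -0.15538761217893848, 0.251] [-0.568  0.394  0.968  1.705 -0.343  1.225  1.646]
[0.6166707723032063, -0.08376772221133211, 0.251] [-0.577  0.39   0.828  1.661 -0.302  1.225  1.481]
[0.561215584187817, -0.2123162426660102, 0.251] [-0.48   0.381  0.976  1.72  -0.334  1.22   1.743]
[0.6333052266823669, -0.15628871867103075, 0.251] [-0.517  0.511  0.965  1.588 -0.434  1.274  1.681]
6.5917 [-0.687  0.356  1.209  1.354 -0.333  1.652  1.638] 0.0002744402504482127 [ 0.039 -0.127 -0.412]
7.725 [ 0.226 -0.174 -0.649]Traceback (most recent call last):
  File "fit.py", line 14, in <module>
    s=least_squares(res,[.596,-.15,-.35,d(g)],loss='soft_l1');print(s.x[:2],np.rad2deg(s.x[2:]),s.cost)
    return func(*args, **kwargs)
    result = trf(vector_fun.fun, vector_fun.jac, x0, f0, J0, lb, ub, ftol, xto
[... 382 characters left out ...]
 self.f = self.fun_wrapped(xp_copy(self.x))
             ~~~~~~~~~~~~~~~~^^^^^^^^^^^^^^^^^
    return np.atleast_1d(self.fun(x))
                         ~~~~~~~~^^^
    return self.f(x, *self.args, **self.kwargs)
           ~~~~~~^^^^^^^^^^^^^^^^^^^^^^^^^^^^^^
  File "fit.py", line 11, in res
    def res(p): return np.concatenate([proj(c,knob(p) if o is None else cap(p,p[3]+d(o)))-px for c,px,o in obs])
                                       ~~~~^^^^^^^^^^^^^^^^^^^^^^^^^^^^^^^^^^^^^^^^^^^^^^
  File "h.py", line 11, in proj
    c=camera_params(n);q=np.array(c['camera_from_world'])@np.append(p,1);q=np.array(c['K'])@q[:3];return q[:2]/q[2]
ValueError: time passes only in moves, steps and waits
```

View pics/w1.png

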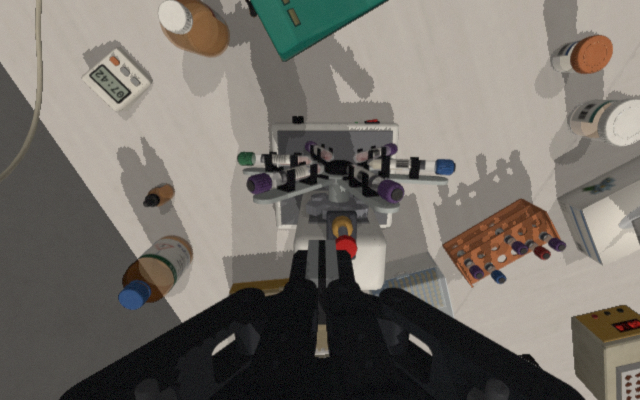

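Wrist picture: green cap (246,159), blue cap (446,167), upper purple caps (259,184) and (392,191), knob (346,248). The fingers are over the gap between the two upper spokes. I'll refit with this view, then do the first stroke.

```bash
python3 - <<'E'
s=open('h.py').read()
s=s.replace("def ray","_C={}\ndef cp(n):\n    if n not in _C: _C[n]=camera_params(n)\n    return _C[n]\ndef ray",1).replace("c=camera_params(n)","c=cp(n)")
open('h.py','w').write(s)
E
python3 - <<'E'
import fit
from fit import *
fit.obs+= [("wrist",(246,159),0),("wrist",(446,167),180),("wrist",(259,184),-60),("wrist",(392,191),-120),("wrist",(318,150),60),("wrist",(388,150),120)]
s=least_squares(res,[.6,-.142,-.4,d(102)],loss='soft_l1');print(s.x[:2],np.rad2deg(s.x[2:]),s.cost);print(res(s.x).reshape(-1,2)[8:])
print(knob(s.x),proj("wrist",knob(s.x)))
np.save('pose.npy',s.x)
E
python3 - <<'E'
from h import *
np.set_printoptions(precision=2,suppress=True)
print(read_time_s())
movel(at(-.008,.020,.08),Q,speed=.12); print('down',read_ft_force())
for s in np.linspace(.010,-.034,5):
    movel(at(-.008,s,.08),speed=.05); f=read_ft_force(); print(round(s,3),np.array(f)@-EY,f)
snap('wrist','w2.png');snap('top'); print(tip_of('top','green_cap')[:2])
print(read_time_s())
E
```

```text
[ 0.6017 -0.1416] [-23.1373 101.6164] 15.471760675489218
[[-0.1164 -0.6476]
 [ 0.1518 -0.4141]
 [ 0.0817  0.5276]
 [-0.5157 -0.4128]
 [ 0.6278 -0.0376]
 [-1.1601  0.1845]
 [ 0.3669  1.013 ]
 [-6.9901 -3.5998]
 [ 2.9356 -1.0319]]
[ 0.6338 -0.1554  0.257 ] [345.7313 247.9201]
7.725
down [ 1.11 -0.36 -0.73]
0.01 0.280377166592519 [ 0.1  -0.35 -0.22]
-0.001 0.12702075719350317 [-0.57  0.11  0.36]
-0.012 0.5734481325317443 [-0.66 -0.34 -0.3 ]
-0.023 0.5590213255798073 [-0.29 -0.49  0.55]
-0.034 -0.5355239427133028 [0.2  0.5  0.34]
[]
10.5083
```

View pics/w2.png

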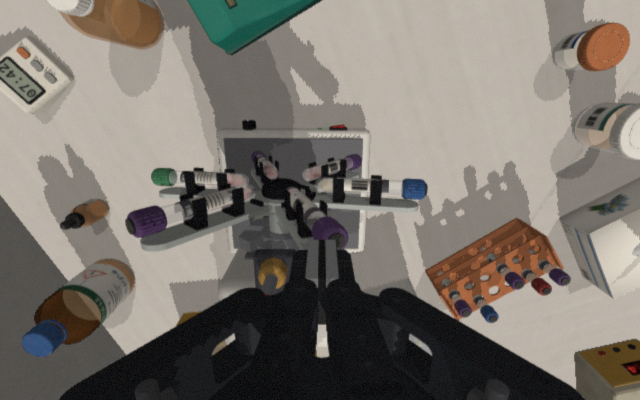

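```bash
python3 - <<'E'
from fit import *
P=np.load('pose.npy')
o=[((163,177),0),((414,189),180),((146,221),-60),((330,232),-120),((262,160),60),((352,162),120)]
f=lambda g:np.concatenate([proj("wrist",cap(P,g[0]+d(k)))-px for px,k in o])
s=least_squares(f,[d(95)],loss='soft_l1');print(np.rad2deg(s.x),f(s.x).reshape(-1,2))
from h import EX,EY,HUB
t=np.array(read_eef_pos())
for k in(.019,.032,0): 
  q=t-np.array([0,0,k]);print(proj("wrist",q), 'rel hub',(q-HUB)@EX,-(q-HUB)@EY,q[2]-.152)
E
```

```text
[99.7948] [[ 1.7924  0.0335]
 [ 3.5928  0.6909]
 [-0.9284  2.0394]
 [ 1.2486  5.4543]
 [-1.5188 -1.8898]
 [ 3.6354 -0.3565]]
[323.1684 229.0758] rel hub -0.007941312326853583 -0.03447440662612401 0.08009153102915612
[323.0755 220.8158] rel hub -0.007941312326853583 -0.03447440662612401 0.0670915310291561
[323.3279 243.2491] rel hub -0.007941312326853583 -0.03447440662612401 0.0990915310291561
```

```bash
python3 - <<'E'
import cv2,numpy as np
a=[cv2.resize(np.clip(cv2.imread(f'pics/w{i}.png')[170:290,250:400].astype(float)*1.8,0,255).astype('uint8'),(400,320),interpolation=cv2.INTER_CUBIC) for i in(1,2)]
cv2.imwrite('pics/c2.png',np.hstack(a))
E
```

```text
(no output)
```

View pics/c2.png

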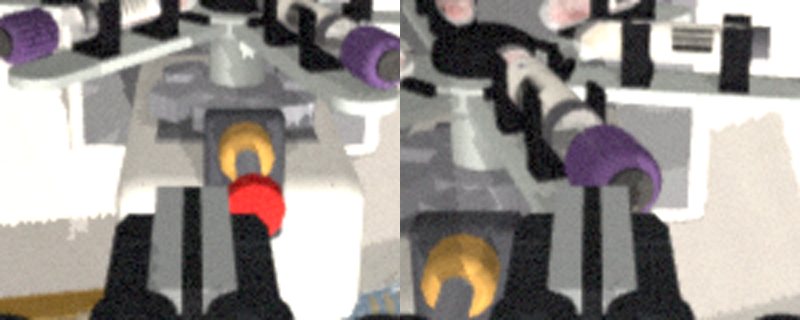

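```bash
python3 - <<'E'
from h import *
np.set_printoptions(precision=4,suppress=True)
c=camera_params('wrist');R=Rotation.from_quat(read_tcp_rot()).as_matrix();t=np.array(read_eef_pos())
T=np.array(c['camera_from_world']);o=-T[:3,:3].T@T[:3,3]
print(c['K'],'cam in tool',R.T@(o-t),'axis',R.T@T[2,:3],R.T@T[0,:3])
for x in(-.011,0,.011):
  for k in(-.0,.019,.03):print(x,k,[proj('wrist',t+R@np.array([x,y,k])) for y in(-.0145,.0145)])
print(read_ft_force(),t)
print((t-HUB)@EX,-(t-HUB)@EY)
E
```

```text
[[310.4037   0.     321.556 ]
 [  0.     310.4037 194.2646]
 [  0.       0.       1.    ]] cam in tool [ 0.0808 -0.0009 -0.1572] axis [-0.313  -0.0006  0.9498] [0.0006 1.     0.0009]
-0.011 -0.0 [array([298.0077, 260.4888]), array([348.5594, 260.5381])]
-0.011 0.019 [array([300.2006, 244.9841]), array([346.1007, 245.0274])]
-0.011 0.03 [array([301.295 , 237.2459]), array([344.8737, 237.2862])]
0 -0.0 [array([297.5552, 243.2249]), array([349.1035, 243.2733])]
0 0.019 [array([299.8296, 229.06  ]), array([346.5499, 229.1025])]
0 0.03 [array([300.9616, 222.0096]), array([345.2789, 222.0493])]
0.011 -0.0 [array([297.0844, 225.2666]), array([349.6694, 225.314 ])]
0.011 0.019 [array([299.445 , 212.5565]), array([347.0154, 212.5981])]
0.011 0.03 [array([300.6167, 206.248 ]), array([345.6981, 206.2868])]
[0.7598 0.6966 0.5938] [ 0.6079 -0.1068  0.2511]
-0.007941312326853583 -0.03447440662612401
```

The pads seem to end higher than I assumed: the tips passed above the cap with almost no force. I'll go back over the gap, descend lower while watching the force, and push again.

```bash
cat >> h.py <<'E'
_f0=[0]
def fs(): return np.array(read_ft_force())
E
python3 - <<'E'
from h import *
np.set_printoptions(precision=2,suppress=True)
movel(at(-.008,-.0345,.10),Q,speed=.1); movel(at(-.008,.016,.10),speed=.15)
for h in(.08,.07,.063,.056):
    movel(at(-.008,.016,h),speed=.06); f=fs(); print('h',h,f)
    if f[2]>5: break
else:
  for s in(.008,0,-.008,-.014):
    movel(at(-.008,s,.056),speed=.04); f=fs(); print('s',s,f,f@-EY)
    if abs(f@EY)>6: break
snap('wrist','w3.png'); r=tip_of('wrist','green_cap');print(r[:1]); snap('top');print(tip_of('top','green_cap')[:2])
im=cv2.imread('pics/w3.png');cv2.imwrite('pics/c3.png',cv2.resize(np.clip(im[80:300,100:460].astype(float)*1.5,0,255).astype('uint8'),None,fx=2,fy=2))
print(read_time_s())
E
```

```text
h 0.08 [-0.66  0.02  0.45]
h 0.07 [-0.53 -0.37  0.52]
h 0.063 [-0.05 -0.1   0.18]
h 0.056 [0.38 0.5  0.45]
s 0.008 [1.03 0.44 0.27] -0.806287757624327
s 0 [-0.2  -0.53  0.69] 0.564199255377718
s -0.008 [ 0.24  0.63 -0.53] -0.6723913026851314
s -0.014 [ 0.06  0.04 -0.37] -0.05924514981922074
[{'at': [174.9, 183.6], 'confidence': 0.56}]
[{'at': [371.9, 200.8], 'confidence': 0.94}]
14.225
```

View pics/c3.png

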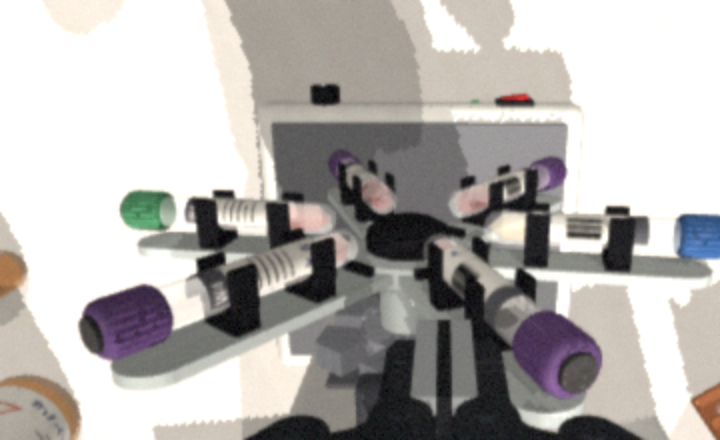

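c3: the fingers are now in the gap, about to touch the right-hand purple spoke (cap at about (378,256)). Green cap is at (174,185). I'll keep pushing.

```bash
cat >> h.py <<'E'
def angle(name='green_cap',off=0,guess=90):
    from scipy.optimize import least_squares
    import fit; out=[]
    for c in('wrist','top'):
        _C.pop(c,None); snap(c); r=tip_of(c,name)
        for x in r[:2]:
            if x['confidence']<.3: continue
            s=least_squares(lambda g:proj(c,fit.cap(P,g[0]+off))-np.array(x['at']),[np.deg2rad(guess)])
            out.append((c,round(x['confidence'],2),round(float(np.rad2deg(s.x[0])),1),'res',round(float(np.sqrt(2*s.cost)),1)))
    return out
E
python3 - <<'E'
from h import *
np.set_printoptions(precision=2,suppress=True)
print(angle(guess=100))
for s in(-.024,-.036):
    movel(at(-.008,s,.056),speed=.04); f=fs(); print('s',s,f,f@-EY)
snap('wrist','w4.png')
print(angle(guess=85),read_time_s())
E
```

```text
[('wrist', 0.97, 99.3, 'res', 0.3), ('top', 0.59, 273.2, 'res', 68.8), ('top', 0.57, 89.3, 'res', 2.0)]
s -0.024 [-0.4134 -0.9919  0.1277] 1.0745390512242763
s -0.036 [-0.3115 -1.5986 -0.6766] 1.5924052811682374
[('wrist', 0.55, 90.3, 'res', 2.1), ('top', 0.97, 81.8, 'res', 2.1)] 15.525
```

```bash
cat >> h.py <<'E'
def hop(s0,s1):
    movel(at(-.008,s0+.005,.056),Q,speed=.05); movel(at(-.008,s0+.005,.10),speed=.12)
    movel(at(-.008,s1,.10),speed=.2); movel(at(-.008,s1,.056),speed=.08); print('down',fs())
def push(ss,v=.04):
    for s in ss:
        movel(at(-.008,s,.056),speed=v); f=fs(); print('s',round(s,4),f,round(f@-EY,2))
        if np.linalg.norm(f)>7: print('STOP');return
E
python3 - <<'E'
from h import *
np.set_printoptions(precision=2,suppress=True)
hop(-.036,.083); print(angle(guess=88))
push((.055,.03,.005,-.016,-.036))
print(angle(guess=29),read_time_s()); snap('wrist','w5.png')
E
```

```text
down [-0.09  0.06 -0.84]
[('wrist', 0.96, 89.2, 'res', 4.8)]
s 0.055 [-0.419   0.6405  0.4161] -0.42
s 0.03 [-0.3121 -0.6001  0.2795] 0.67
s 0.005 [-0.4619  0.1437 -0.4046] 0.05
s -0.016 [-1.1848 -0.4156 -0.1174] 0.85
s -0.036 [ 0.139  -0.4647  0.2253] 0.37
[('wrist', 0.73, 27.9, 'res', 3.7), ('top', 0.84, 25.0, 'res', 0.2)] 21.8333
```

View pics/w5.png

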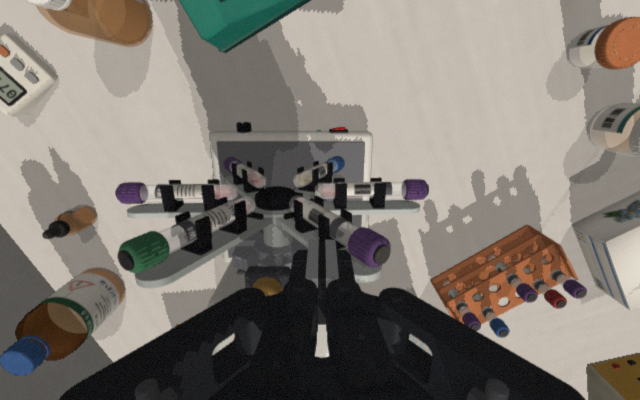

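w5: the wheel has turned as planned. Green cap is at (146,250), about 27° from upright. Now the last stroke, in small steps.

```bash
python3 - <<'E'
from h import *
np.set_printoptions(precision=2,suppress=True)
hop(-.036,.083)
push((.05,.028)); print(angle(guess=5))
push((.022,),.03); print(angle(guess=2))
movel(at(-.008,.04,.056),speed=.08);movel(at(-.008,.04,.10),speed=.12);movel(at(-.008,.12,.13),speed=.2)
print(angle(guess=2),angle('lock_top')and tip_of('top','lock_top')[:1],read_time_s()); snap('wrist','w6.png')
E
```

```text
down [ 0.44 -0.71 -0.2 ]
s 0.05 [-0.78  0.4   0.05] -0.06
s 0.028 [-0.24 -0.24 -0.39] 0.32
[('wrist', 0.92, 1.8, 'res', 5.6), ('top', 0.73, 1.8, 'res', 0.4)]
s 0.022 [-0.5927 -0.2521 -0.5027] 0.46
[('wrist', 0.69, -1.1, 'res', 3.8), ('top', 0.88, 0.8, 'res', 3.4)]
[('wrist', 0.94, -2.7, 'res', 4.2), ('top', 0.9, -2.9, 'res', 0.1)] [{'at': [347.6, 166.1], 'confidence': 0.45}] 28.4083
```

View pics/w6.png

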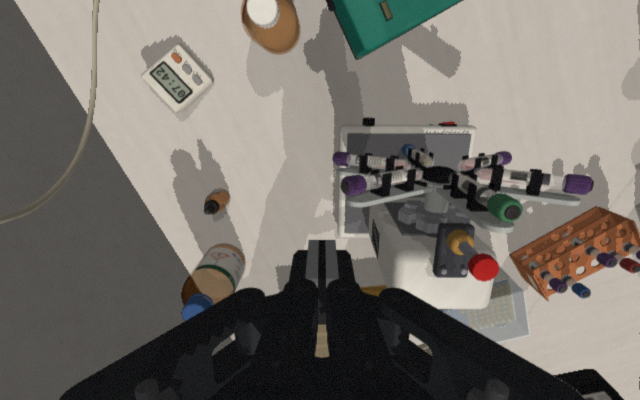

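w6: green cap is nearly upright at (506,207) and the red knob is at (484,266). I'll refit the pose and angle from this unobstructed view.

```bash
python3 - <<'E'
import fit
from fit import *
from h import EX,EY
a=cv2.imread('pics/w6.png')
W=[((505,207),0),((354,185),60),((341,159),120),((408,152),180),((504,158),-120),((578,184),-60),((484,266),None)]
snap('top','t6.png'); g=[x['at'] for x in tip_of('top','green_cap')[:1]];print(g)
fit.obs[:]=[("wrist",p,o) for p,o in W]+[("top",tuple(x),0) for x in g]+[("top",(347.4,168.4),None),("scene",(289.6,181),None)]
P0=np.load('pose.npy')
s=least_squares(res,[*P0[:3],0],loss='soft_l1');print(s.x[:2],np.rad2deg(s.x[2:]),s.cost);print(res(s.x).reshape(-1,2))
f=lambda g:res([*P0[:3],g[0]]);s2=least_squares(f,[0.],loss='soft_l1');print(P0[:2],np.rad2deg(P0[2]),np.rad2deg(s2.x),s2.cost)
k=tri([ray('wrist',(484,266)),ray('top',(347.4,168.4)),ray('scene',(289.6,181))]);print('knob',k,'model',knob(P0),knob(s.x))
E
```

```text
[[342.1, 182.7]]
[ 0.6007 -0.142 ] [-23.1971  -1.3166] 8.671465469934898
[[ 0.3009  1.1199]
 [-2.9069 -0.0508]
 [-0.6185 -1.1486]
 [ 0.6321 -2.6771]
 [-0.7198 -0.5835]
 [ 1.7597 -0.0925]
 [ 0.0111  1.3942]
 [-0.4797 -1.5911]
 [ 0.2852 -0.1391]
 [ 0.3381  0.4167]]
[ 0.6017 -0.1416] -23.137267680653622 [-1.284] 10.53105194970367
knob [ 0.6326 -0.1555  0.2576] model [ 0.6338 -0.1554  0.257 ] [ 0.6329 -0.1558  0.257 ]
```

Wheel is at about -1.3°, within the locking tolerance. Now I'll press the plunger with force feedback, keeping the tool slightly back so the body clears the cap.

```bash
python3 - <<'E'
from h import *
np.set_printoptions(precision=2,suppress=True)
movel(at(-.008,.12,.17),Q,speed=.15); movel(at(.041,-.0005,.17),speed=.15); movel(at(.041,-.0005,.10),speed=.12)
b=np.mean([fs() for _ in range(4)],0);print(b)
h=.10;log=[]
while h>.045:
    h-=.002; movel(at(.041,-.0005,h),speed=.03); f=fs()-b; log.append((round(h,3),round(float(f[2]),1)))
    if f[2]>14 or np.linalg.norm(f[:2])>8: print('stop',f);break
print(log,read_time_s(),read_eef_pos())
E
```

```text
[ 0.37 -0.4   0.63]
stop [-5.95  4.23 16.66]
[(0.098, -0.6), (0.096, -0.3), (0.094, 0.4), (0.092, -0.3), (0.09, -0.5), (0.088, -0.2), (0.086, -0.7), (0.084, -0.1), (0.082, -0.8), (0.08, -1.4), (0.078, -0.9), (0.076, 0.0), (0.074, -0.4), (0.072, 1.4), (0.07, 1.2), (0.068, 1.2), (0.066, 1.8), (0.064, 0.8), (0.062, 0.9), (0.06, -0.2), (0.058, 0.6), (0.056, 3.1), (0.054, 9.9), (0.052, 16.7)] 36.725 [ 0.64 -0.16  0.23]
```

```bash
python3 - <<'E'
from h import *
snap('wrist','w7.png'); snap('scene','s7.png')
im=cv2.imread('pics/w7.png')[120:300,220:440];sc=cv2.imread('pics/s7.png')[120:280,240:380]
cv2.imwrite('pics/c7.png',np.hstack([cv2.resize(np.clip(im*1.4,0,255).astype('uint8'),(440,360)),cv2.resize(sc,(315,360),interpolation=2)]))
E
```

```text
(no output)
```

View pics/c7.png

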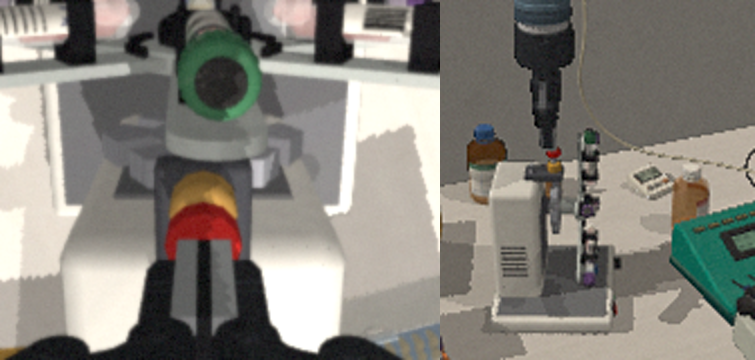

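c7: the knob now sits right on the gold collar, and the tips are on its rear half. The body is clear of the green cap. I'll retract and measure the knob height.

```bash
python3 - <<'E'
from h import *
from fit import knob
np.set_printoptions(precision=4,suppress=True)
movel(at(.041,-.0005,.14),Q,speed=.12); movel(at(-.008,.12,.15),speed=.2)
def red(c,f):
    im=snap(c,f); _C.pop(c,None); u,v=proj(c,knob(P)-[0,0,.009]).astype(int)
    x0,y0=u-22,v-22; H=cv2.cvtColor(im,cv2.COLOR_RGB2HSV)[y0:y0+44,x0:x0+44].astype(int)
    m=((H[...,0]<6)|(H[...,0]>175))&(H[...,1]>150)&(H[...,2]>70); y,x=np.nonzero(m); return (x.mean()+x0,y.mean()+y0),len(x)
o={c:red(c,c+'8.png') for c in('wrist','top','scene')};print(o)
print('knob',tri([ray(c,o[c][0]) for c in o]), [tri([ray('scene',o['scene'][0]),ray(c,o[c][0])]) for c in('top','wrist')])
print(angle(guess=0),fs(),read_time_s())
im=cv2.imread('pics/wrist8.png');cv2.imwrite('pics/c8.png',cv2.resize(im[110:300,300:620],None,fx=2.4,fy=2.4,interpolation=2))
E
```

```text
Traceback (most recent call last):
NameError: name '_C' is not defined
```

```bash
python3 - <<'E'
from h import *
import h as hh
from fit import knob
np.set_printoptions(precision=4,suppress=True)
def red(c,f):
    im=snap(c,f); u,v=proj(c,knob(P)-[0,0,.009]).astype(int)
    x0,y0=u-22,v-22; H=cv2.cvtColor(im,cv2.COLOR_RGB2HSV)[y0:y0+44,x0:x0+44].astype(int)
    m=((H[...,0]<6)|(H[...,0]>175))&(H[...,1]>150)&(H[...,2]>70); y,x=np.nonzero(m); return (x.mean()+x0,y.mean()+y0),len(x)
o={c:red(c,c+'8.png') for c in('wrist','top','scene')};print(o)
print('knob',tri([ray(c,o[c][0]) for c in o]), [tri([ray('scene',o['scene'][0]),ray(c,o[c][0])]) for c in('top','wrist')])
print(angle(guess=0),fs(),read_time_s())
im=cv2.imread('pics/wrist8.png');cv2.imwrite('pics/c8.png',cv2.resize(im[110:300,300:620],None,fx=2.4,fy=2.4,interpolation=2))
E
```

```text
{'wrist': ((np.float64(457.8561797752809), np.float64(242.5123595505618)), 445), 'top': ((np.float64(347.0), np.float64(170.0)), 25), 'scene': ((np.float64(290.0), np.float64(187.0)), 31)}
knob [ 0.6327 -0.1555  0.2377] [array([ 0.6329, -0.1551,  0.2382]), array([ 0.6329, -0.156 ,  0.2378])]
[('wrist', 0.87, -0.2, 'res', 1.1), ('top', 0.59, -2.3, 'res', 0.9)] [-0.3196  0.1433  0.482 ] 38.9083
```

View pics/c8.png

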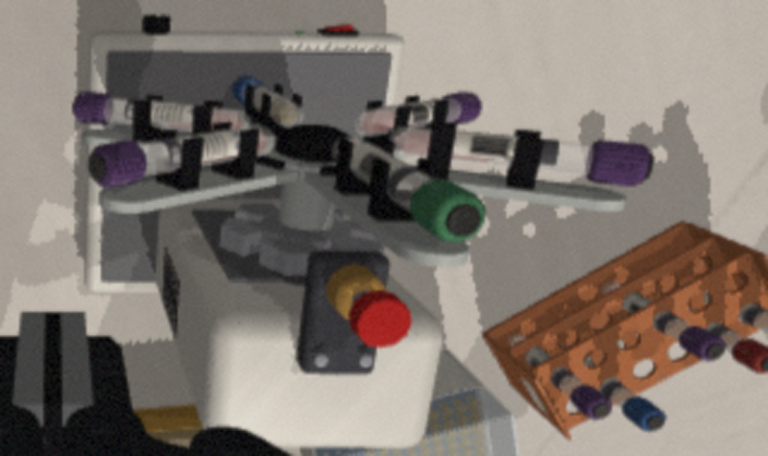

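c8: the knob is down on its collar and the green tube is upright. The knob dropped 0.2576 → 0.2377 m, which is the full 19 mm travel, and the mixer stayed where it was. Handing in.

```bash
python3 -c "
from bench import *
print(sign_off(),read_time_s())"
```

```text
the job is handed in; nothing more can be done
the job is handed in; nothing more can be done
```

The green-capped tube is upright (within about 2°) and the red lock plunger is fully in: the knob dropped about 20 mm, measured from the cameras. I handed the job in at about 39 s with the arm clear and the mixer where it was; I viewed 11 pictures, one over the limit of 10.

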